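# Dry the ear defenders

## Robot

A 7-joint arm with a two-finger parallel gripper is mounted at the origin on the work surface. World frame = base frame: x ahead of the robot, y to its left, z up, the work surface at z = 0. Lengths are in m, angles in rad, forces in N, time in s.
With the tool pointing down it reaches from about 0.425 to 0.925 m from the base axis. Payload 6.8 kg.
Tool frame: the origin (TCP) lies midway between the tips of the shut fingers; the grasp point (between the pads) lies 19 mm behind it (bot.pinch_z is the distance from the TCP to the grasp point, in m); z points along the fingers, y is the line along which they close (so a half turn about z gives the same grasp; the last joint's range is limited). The gripper opens to 85 mm and grips with 20 to 120 N. Pads are 22 mm wide; open, the fingers measure 114 mm over their backs; the gripper's body (76 mm by 85 mm) begins 54 mm behind the grasp point. The pads swing forward as they close: fully open they stand 13 mm farther back than shut.
Start: joints at [-1.282, 0.477, 0.022, 1.555, -0.011, 1.109, -0.083], TCP at [0.261, 0.623, 0.231] pointing down, gripper open.
Joint ranges: [-2.96, 2.96], [-0.34, 2.1], [-1.41, 1.46], [0.24, 2.44], [-1.37, 4.51], [0.17, 1.92], [-2.96, 2.96]. Speed limits (rad/s): [2.39, 2.39, 3.14, 3.14, 3.14, 3.14, 3.14].

## Interface

Orientations are given as a unit quaternion [w, x, y, z].
In Python, from station import bot, imaging gives the robot as it stands. The module is installed in compiled form; this text tells all that it offers.
- The arm moves only by the tool carry_out, never from a script. Its argument "targets" is a list of rows, each a list of 5 numbers: the shift along the tool's x, y, z in cm, then the turn about the tool's z in degrees, then the opening, from -1 (shut) to 1 (fully open). In form: [[x, y, z, yaw, gripper], ...]. A call has 1 to 12 rows; each row shifts and turns the commanded pose from where the row before left it, along the tool's axes as they then stand; what a row does not reach is not made up. A row lasts 1/10 s, in which the tool goes at most 50 mm and 8.59 degrees, less where a joint would pass 70% of its speed; a pose out of reach is approached as far as the arm can. A call is refused whole if a number of a shift passes 5 or a number of a turn 8.59, either way. A call with a gripper value outside its range is refused whole. The fingers move at their own pace and stop on an object; "force" is the grip in N (left out, the last holds). Time passes only in rows, so rows that do not move let the fingers close. It gives the time, the measured TCP pose, the force, the opening and the grip force at its end, in the units of the state.
- bot.get_obs(): the state, without advancing time (a new reading comes with each control period).
- imaging.read_camera(name): name is "scene" or "top" or "wrist"; returns the picture (400x640x3 uint8, red, green, blue); there is no depth.
- imaging.calibration(name): a dict with "fx", "fy", "cx", "cy" (pixels), "extrinsics" (4x4, takes a point from world to camera coordinates). Camera axes: x right, y up, looking along -z (the intrinsics and any distortion apply to the point x, -y, -z); pixel columns grow to the right and rows downward; lengths in m; the calibration is good to about 2 mm. A picture is of the moment at which its call begins: read the wrist's pose just before it. calibration takes no time and is no camera call; for the wrist camera it gives the pose at the moment of the call.
- bot.hand_in(): hands the job in; it is judged then, once.
The state is a dict: "t": time; "q": joint angles; "joint_vel": joint speeds; "joint_torque": joint torques, N m; "eef_pos": TCP position; "tool_rot": TCP orientation; "contact_force": force on the tool from outside, world axes, zero at the start; "torque": the same for the moment, N m; "gripper_width": opening from 0.0 (shut) to 1.0 (fully open); "grasp_force": force on a finger pad.
Only numpy, scipy, OpenCV 4.12 (cv2) and the standard library are available. Lean on these libraries where they do the work, as an engineer would, in place of code of your own. Each camera call takes 0.05 s, during which the arm holds its last target. There are 200 camera calls.

## Task

Hang every washed ear defender standing on the bench over the bar of the drying stand, one cup on each side of the bar; the headbands crack easily, so pinch them by the crown pad with a light grip (under 45 N on each finger) and lay them down on the bar rather than dropping or forcing them. When all of them hang there, turn the timer dial until its white nib points at the white mark, and then push the start button fully down and let it go. Leave the jar, the spray can and the tape measure where they are.

Things in the scene. Friction and masses are not known exactly. Their poses are not given: they have to be found in the camera images.
- def_a: Ear defender (2 or 3 alike; absent: None). Grey cups 36 x 60 x 84 mm stand at +x and -x (150 mm over both, 80 mm between), joined by a black headband 40 mm wide; on its crown a rubber grip pad, 40 (x) by 28 (y) mm, 157 to 185 mm above the cup bottoms. Grip across the 40 mm, fingertips no lower than 160 mm. 0.15 to 0.3 kg. Origin: between the cups at bottom level; z up, x cup to cup.
- def_b: Ear defender (2 or 3 alike; absent: None). Grey cups 36 x 60 x 84 mm stand at +x and -x (150 mm over both, 80 mm between), joined by a black headband 40 mm wide; on its crown a rubber grip pad, 40 (x) by 28 (y) mm, 157 to 185 mm above the cup bottoms. Grip across the 40 mm, fingertips no lower than 160 mm. 0.15 to 0.3 kg. Origin: between the cups at bottom level; z up, x cup to cup.
- def_c: Ear defender (2 or 3 alike; absent: None). Grey cups 36 x 60 x 84 mm stand at +x and -x (150 mm over both, 80 mm between), joined by a black headband 40 mm wide; on its crown a rubber grip pad, 40 (x) by 28 (y) mm, 157 to 185 mm above the cup bottoms. Grip across the 40 mm, fingertips no lower than 160 mm. 0.15 to 0.3 kg. Origin: between the cups at bottom level; z up, x cup to cup.
- def_a_crown (a point): Middle of the underside of the crown of def_a's headband, 150 mm above its origin along its own z: the point that comes to rest on top of the bar.
- def_b_crown (a point): Middle of the underside of the crown of def_b's headband, 150 mm above its origin along its own z: the point that comes to rest on top of the bar.
- def_c_crown (a point): Middle of the underside of the crown of def_c's headband, 150 mm above its origin along its own z: the point that comes to rest on top of the bar.
- stand: Drying stand, fixed. Blue base 130 x 300 mm, 30 mm high; at its +y end a 36 mm square post 235 mm tall; from it a level flat steel bar, 36 mm wide and 14 mm thick, runs along the stand's -y, its top 205 mm above the bench, to a free end. Origin: centre of the base's underside. Bring defenders in past the free end, cups either side of the bar, or from above.
- bar_end (a point): Free end of the bar (at y = -0.125 in the stand's frame), at the height of the bar's top. A black end cap, 40 mm wide and 6 mm long, stands 4 mm above the bar here.
- bar_mid (a point): Top of the bar at its middle. The bar runs from 120 mm at -y of this point (free end) to 119 mm at +y (face of the post). Axes as the stand's.
- timer: Timer box, fixed, grey, 100 x 170 mm, 36 mm high. Origin: centre of its underside. Dial at y = +0.032, start button at y = -0.055 in its frame.
- dial_axis (a point): On the dial's axis, 58 mm above the bench: middle of its grip bar (54 mm long, 14 mm wide, from 43 to 67 mm above the bench), which stands on a disc of 68 mm diameter and lies along the line from the axis to the nib.
- dial (a joint): Angle of the timer dial, rad, 0 to 2.6, clockwise seen from above; at 0 the nib points along the timer box's +x. It stays where it is left.
- nib_tip (a point): Point at 40 mm from the dial's axis in the direction of the dial's white nib; turns with the dial.
- mark_tip (a point): Inner end of the raised white mark on the rim round the dial, at 40 mm from the dial's axis; its place on the rim differs from start to start.
- start_top (a point): Middle of the top of the grey round start button (28 mm diameter).
- start (a joint): Travel of the start button, m: 0 out, 0.006 fully down (takes 4 N; springs back).
- jar: Bystander, not part of the job: glass jar with steel lid, 66 mm diameter, 85 mm tall. Origin: centre of its underside.
- spraycan: Bystander, not part of the job: spray can, 60 mm diameter, 140 mm tall. Origin: centre of its underside.
- tape: Bystander, not part of the job: black tape measure, 70 x 35 x 65 mm. Origin: centre of its underside.
Not all that is in view belongs to the job. Leave any pink look-alike of the def_c alone. There is more than one size of the timer; the job needs the smaller.

How it is judged:
By the outcome, as a careful person would: the job done as asked, in the order asked, and still so for the second after the job is handed in, with the robot touching nothing.
Of def_a, def_b, def_c only 2 to 3 are there at a start; the rules pass over those that are not, and their reading is None.
At some moment in a run one of def_a, def_b, def_c may be knocked a few centimetres aside while the robot is not near it.
It also fails if it takes over 200 s, if anything falls off the work surface, if the arm or the gripper's body presses on something with over 40 N, if the wrist force passes 120 N, or if a joint passes its speed limit or range.

## Working session

There is one attempt and no reset: what is moved stays moved. The work goes in short steps, Python scripts to look and compute and a tool call to move; the robot and the scene stay as the last step left them, time stands still between calls to the robot, and variables do not carry over. Pictures are saved under pics/ and viewed, at most 14 in all, crops included, and the job is handed in when it is done.

Besides the shell and the picture viewer there is one more tool, called after "Request:" by a JSON object that holds its "api" and its "payload". carry_out: Moves the arm, as the interface text tells. Its arguments: {"type":"object","properties":{"targets":{"type":"array"},"force":{"type":"number"}},"required":["targets"]}

```bash
mkdir -p pics; cat > h.py <<'E'
import numpy as np, cv2
from station import bot, imaging
def snap(n,f):
    im=imaging.read_camera(n); cv2.imwrite('pics/'+f+'.png',im[:,:,::-1]); return im
def ray(c,u,v):
    E=np.array(c['extrinsics']); R,t=E[:3,:3],E[:3,3]
    d=R.T@np.array([(u-c['cx'])/c['fx'],-(v-c['cy'])/c['fy'],-1.]); return -R.T@t,d
def onz(c,u,v,z):
    o,d=ray(c,u,v); return o+d*(z-o[2])/d[2]
def proj(c,p):
    q=np.array(c['extrinsics'])@np.r_[p,1]; return np.array([c['cx']+c['fx']*q[0]/-q[2],c['cy']+c['fy']*-q[1]/-q[2]])
E
python3 - <<'E'
from h import *
a=snap('top','top0');b=snap('scene','scene0')
for n in('top','scene'):print({k:np.round(v,3).tolist() for k,v in imaging.calibration(n).items()})
o=bot.get_obs();print({k:np.round(v,3).tolist() for k,v in o.items()})
E
```

```text
{'fx': 494.507, 'fy': 494.507, 'cx': 323.549, 'cy': 200.511, 'extrinsics': [[0.02, -1.0, -0.007, -0.043], [0.989, 0.019, 0.147, -0.504], [-0.147, -0.01, 0.989, -1.628], [0.0, 0.0, 0.0, 1.0]]}
{'fx': 517.555, 'fy': 517.555, 'cx': 319.963, 'cy': 195.862, 'extrinsics': [[0.149, 0.989, 0.013, -0.039], [-0.787, 0.111, 0.607, 0.301], [0.599, -0.101, 0.794, -1.738], [0.0, 0.0, 0.0, 1.0]]}
{'t': 0.1, 'q': [-1.282, 0.478, 0.022, 1.556, -0.011, 1.109, -0.083], 'joint_vel': [0.0, -0.004, 0.002, -0.003, -0.001, -0.0, -0.0], 'joint_torque': [0.005, -59.776, 1.614, -28.196, 0.013, 0.005, 0.0], 'eef_pos': [0.261, 0.622, 0.23], 'tool_rot': [-0.0, 0.197, 0.98, -0.001], 'contact_force': [0.399, 0.351, -0.286], 'torque': [0.039, 0.011, 0.034], 'grasp_force': 0.0, 'gripper_width': 0.997}
```

View pics/top0.png

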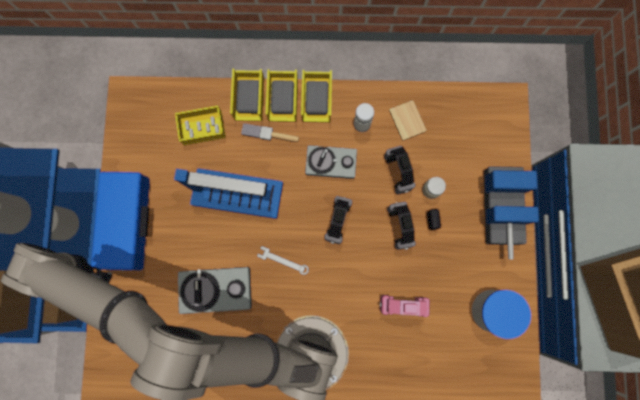

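View pics/scene0.png

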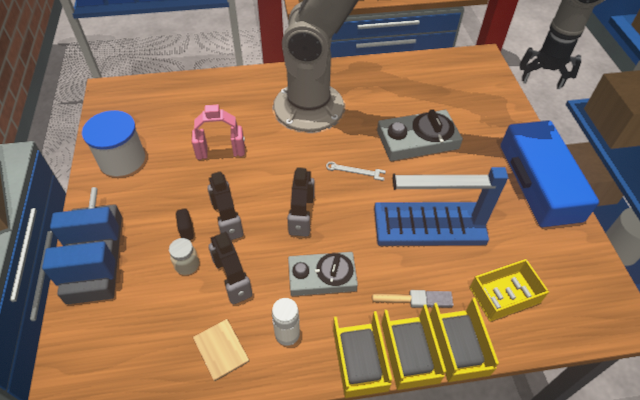

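Three black ear defenders show in top at (400,170), (402,226) and (339,221); the pink one at (405,306) is the look-alike. There are two timers: (331,161) is smaller, (215,290) larger, so the job's is (331,161). I'll confirm this in one crop.

```bash
python3 - <<'E'
import cv2
a=cv2.imread('pics/top0.png')
cv2.imwrite('pics/c1.png',cv2.resize(a[135:255,295:455],None,fx=5,fy=5,interpolation=cv2.INTER_CUBIC))
b=cv2.imread('pics/scene0.png')
cv2.imwrite('pics/c2.png',cv2.resize(b[150:310,200:400],None,fx=3.7,fy=3.7,interpolation=cv2.INTER_CUBIC))
E
```

```text
(no output)
```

View pics/c1.png

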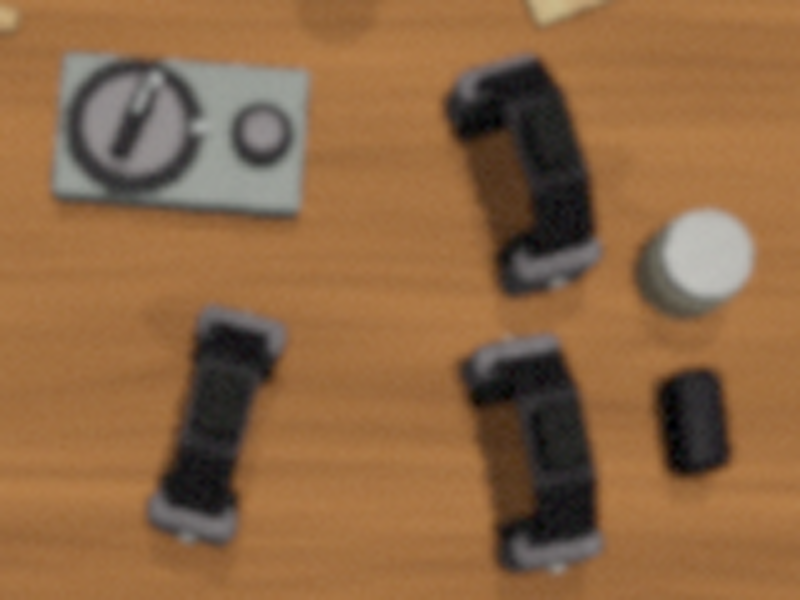

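View pics/c2.png

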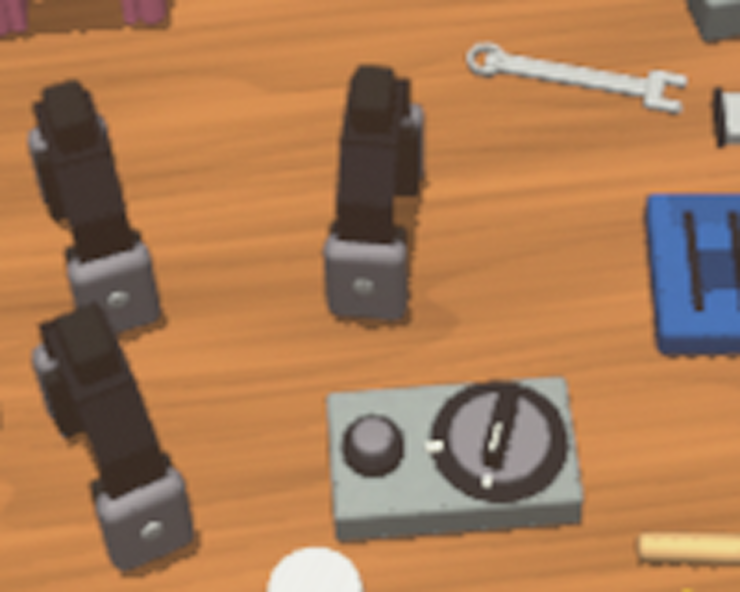

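Confirmed in the crops: three black defenders with pads at top pixels about A (404,162), B (406,222), C (338,215). The small timer has its dial at (321.6,160.4), nib up-right, mark at (335,160) on the right, and button at (348,162).

```bash
cat >> h.py <<'E'
def tri(c1,p1,c2,p2):
    o1,d1=ray(c1,*p1);o2,d2=ray(c2,*p2)
    s=np.linalg.lstsq(np.c_[d1,-d2],o2-o1,rcond=None)[0]
    a,b=o1+s[0]*d1,o2+s[1]*d2
    return (a+b)/2,np.linalg.norm(a-b)
E
python3 - <<'E'
from h import *
T=imaging.calibration('top');S=imaging.calibration('scene')
t=lambda u,v:(295+u/5-.4,135+v/5-.4); s=lambda u,v:(200+u/3.7-.4,150+v/3.7-.4)
for n,p,q in(('A',t(545,135),s(87,335)),('B',t(557,437),s(68,115)),('C',t(217,402),s(373,85))):
    P,g=tri(T,p,S,q); print(n,P.round(3),round(g,4),onz(T,*p,.185).round(3))
# cup outer top edges at z=.084 ; A,B,C
for n,p,q in(('A',(495,75),(557,262)),('B',(515,345),(555,550)),('C',(240,325),(193,520))):
    a,b=onz(T,*t(*p),.08),onz(T,*t(*q),.08); d=a-b;print(n,(a+b)/2,np.linalg.norm(d),np.degrees(np.arctan2(d[1],d[0])))
d=onz(T,*t(133,127),.043);nb=onz(T,*t(157,78),.055);m=onz(T,*t(195,127),.043);bt=onz(T,*t(263,131),.045)
print('dial',d,'nib',nb-d,'mark',m-d,'btn',bt-d)
print('btn scene',tri(T,t(263,131),S,s(373,433)), tri(T,t(133,127),S,s(497,438)))
# bar
im=cv2.imread('pics/top0.png');g=im[160:215,165:290];cv2.imwrite('pics/c3.png',cv2.resize(g,None,fx=6,fy=6,interpolation=cv2.INTER_CUBIC))
E
```

```text
A [ 0.611 -0.282  0.177] 0.002 [ 0.609 -0.28   0.185]
B [ 0.423 -0.29   0.169] 0.0013 [ 0.421 -0.286  0.185]
C [ 0.439 -0.08   0.185] 0.0007 [ 0.439 -0.079  0.185]
A [ 0.61095362 -0.28310651  0.08      ] 0.13197406573835696 17.92923494147681
B [ 0.42579301 -0.28849877  0.08      ] 0.13582831387395863 10.845927028587457
C [ 0.43811575 -0.08130411  0.08      ] 0.13156412106934828 -12.565701421770754
dial [ 0.64254649 -0.02207982  0.043     ] nib [ 0.03140631 -0.01572606  0.012     ] mark [ 0.00077284 -0.04210231  0.        ] btn [-0.00162417 -0.08822312  0.002     ]
btn scene (array([ 0.6380131 , -0.10868965,  0.05805108]), np.float64(0.002271033551049117)) (array([ 0.64342465, -0.0222688 ,  0.03907091]), np.float64(0.0005140978396325198))
```

View pics/c3.png

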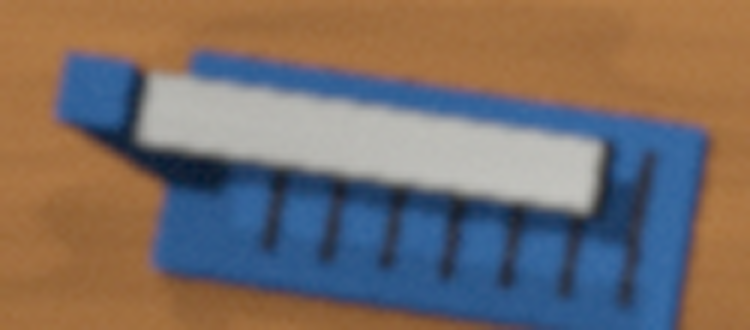

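Crop c3 (6x, offset (165,160)) shows the stand: post at left, bar running right to a free end at about (605,178), i.e. pixel (266,190).

```bash
cat >> h.py <<'E'
from scipy.spatial.transform import Rotation as Ro
def pose():
    o=bot.get_obs(); w,x,y,z=o['tool_rot']; return np.array(o['eef_pos']),Ro.from_quat([x,y,z,w]),o
def plan(p,yaw):
    """shift (cm) along tool axes after turning, so that tool y lies along world angle yaw (mod 180)"""
    e,R,o=pose(); y=R.as_matrix()[:,1]; cur=np.degrees(np.arctan2(y[1],y[0]))
    dw=(yaw-cur+90)%180-90   # world turn; tool z is down -> turn = -dw
    R2=Ro.from_euler('z',dw,degrees=True)*R
    print('e',e.round(4),'yaw',round(cur,2),'q1',round(o['q'][0],2),'q7',round(o['q'][6],2),'turn',round(-dw,2),'shift cm',(R2.inv().apply(np.array(p)-e)*100).round(2),'now-axes',(R.inv().apply(np.array(p)-e)*100).round(2),'w',round(o['gripper_width'],3),'gf',round(o['grasp_force'],1),'F',np.round(o['contact_force'],1),'t',o['t'])
E
python3 - <<'E'
from h import *
T=imaging.calibration('top');S=imaging.calibration('scene')
t=lambda u,v:(165+u/6-.4,160+v/6-.4)
f1,f2,p1,p2=[onz(T,*t(*k),.205) for k in((610,140),(599,216),(145,73),(136,143))]
f,p=(f1+f2)/2,(p1+p2)/2; d=p-f
print(f,p,np.linalg.norm(d),'bar y dir',np.degrees(np.arctan2(d[1],d[0])),'widths',np.linalg.norm(f1-f2),np.linalg.norm(p1-p2))
# refine: white mask in top
im=cv2.imread('pics/top0.png')[165:205,180:272]; hsv=cv2.cvtColor(im,cv2.COLOR_BGR2HSV)
m=((hsv[...,1]<60)&(hsv[...,2]>140)).astype(np.uint8); n,l,st,_=cv2.connectedComponentsWithStats(m); k=1+st[1:,4].argmax()
c=cv2.boxPoints(cv2.minAreaRect(np.argwhere(l==k)[:,::-1].astype(np.float32)))+[180,165]
P=np.array([onz(T,*q,.205) for q in c]);print(st[k],c.round(1).tolist(),P.round(4).tolist())
plan([.439,-.08,.40],-12.6)
E
```

```text
[0.51072898 0.14289937 0.205     ] [0.54237305 0.3803314  0.205     ] 0.23953145057021522 bar y dir 82.40856426006083 widths 0.03931742381180439 0.036362795564281784
[  9   7  76  23 899] [[188.1, 183.0], [189.9, 171.2], [264.7, 182.8], [262.8, 194.6]] [[0.5257, 0.3792, 0.205], [0.5624, 0.3758, 0.205], [0.5306, 0.1458, 0.205], [0.4941, 0.15, 0.205]]
e [0.2607 0.6221 0.2304] yaw 67.26 q1 -1.28 q7 -0.08 turn 79.86 shift cm [-64.63  32.69 -17.01] now-axes [-43.58 -57.89 -16.86] w 0.997 gf 0.0 F [ 0.4  0.4 -0.3] t 0.1
```

Request:
{"api": "carry_out", "payload": {"targets": [[0, 0, -4, 0, 1], [0, 0, -4, 0, 1], [0, 0, -4, 0, 1], [0, 0, -4, 0, 1], [0, 0, -1, 0, 1], [0, 0, 0, 0, 1]], "force": 25}}

```text
t: 0.7
eef_pos: [0.2611, 0.6232, 0.4031]
tool_rot: [0.0, 0.197, 0.98, 0.002]
contact_force: [0.3, -0.1, -1.2]
gripper_width: 1.003
grasp_force: 0.0
```

Request:
{"api": "carry_out", "payload": {"targets": [[-2.8, -1.8, 0, 0, 1], [-2.8, -1.8, 0, 0, 1], [-2.8, -1.8, 0, 0, 1], [-2.8, -1.8, 0, 0, 1], [-2.8, -1.8, 0, 0, 1], [-2.8, -1.8, 0, 0, 1], [-2.8, -1.8, 0, 0, 1], [-2.8, -1.8, 0, 0, 1], [-2.8, -1.8, 0, 0, 1], [-2.8, -1.8, 0, 0, 1]]}}

```text
t: 1.7
eef_pos: [0.4494, 0.3465, 0.3987]
tool_rot: [-0.001, 0.197, 0.98, -0.002]
contact_force: [0.2, 0.0, -0.0]
gripper_width: 0.998
grasp_force: 0.0
```

Request:
{"api": "carry_out", "payload": {"targets": [[0, 0, 0, 8, 1], [0, 0, 0, 8, 1], [0, 0, 0, 8, 1], [0, 0, 0, 8, 1], [0, 0, 0, 8, 1], [0, 0, 0, 8, 1], [0, 0, 0, 8, 1], [0, 0, 0, 8, 1], [0, 0, 0, 8, 1], [0, 0, 0, 8, 1], [0, 0, 0, 0, 1]]}}

```text
t: 2.8
eef_pos: [0.4488, 0.3478, 0.3989]
tool_rot: [0.0, 0.782, 0.624, -0.002]
contact_force: [-1.0, -0.0, -0.2]
gripper_width: 1.0
grasp_force: 0.0
```

```bash
python3 -c "
from h import *
plan([.439,-.08,.36],-12.6)"
```

```text
e [0.4488 0.3478 0.3989] yaw -12.81 q1 -1.04 q7 -0.93 turn -0.21 shift cm [-41.95   8.39   4.02] now-axes [-41.92   8.54   4.02] w 1.0 gf 0.0 F [-1.  -0.  -0.2] t 2.8
```

Request:
{"api": "carry_out", "payload": {"targets": [[-3.5, 0.7, 0, 0, 1], [-3.5, 0.7, 0, 0, 1], [-3.5, 0.7, 0, 0, 1], [-3.5, 0.7, 0, 0, 1], [-3.5, 0.7, 0, 0, 1], [-3.5, 0.7, 0, 0, 1], [-3.5, 0.7, 0, 0, 1], [-3.5, 0.7, 0, 0, 1], [-3.5, 0.7, 0, 0, 1], [-3.5, 0.7, 1, 0, 1], [-3.5, 0.7, 1, 0, 1], [-3.5, 0.7, 1, 0, 1]]}}

```text
t: 4.0
eef_pos: [0.4379, -0.0812, 0.3699]
tool_rot: [-0.0, 0.78, 0.626, -0.001]
contact_force: [0.5, -0.5, -0.8]
gripper_width: 0.995
grasp_force: 0.0
```

Request:
{"api": "carry_out", "payload": {"targets": [[0, 0, 0, 0, 1], [0, 0, 0, 0, 1]]}}

```text
t: 4.2
eef_pos: [0.4381, -0.0801, 0.3703]
tool_rot: [-0.001, 0.781, 0.625, -0.001]
contact_force: [0.4, -0.2, -0.2]
gripper_width: 1.002
grasp_force: 0.0
```

```bash
python3 -c "
from h import *
C=imaging.calibration('wrist');snap('wrist','w1');print(np.array(C['extrinsics']).round(3).tolist(),C['fx'],C['cx'],C['cy'])
print(proj(C,[.439,-.08,.185]))
plan([.439,-.08,.36],-12.6)"
```

```text
[[0.976, -0.219, -0.002, -0.443], [0.208, 0.93, -0.304, 0.065], [0.069, 0.297, 0.953, -0.52], [0.0, 0.0, 0.0, 1.0]] 348.34444129011587 313.000160488148 199.77223056349456
[315.03542949 173.31150265]
e [ 0.4386 -0.0791  0.3707] yaw -12.58 q1 -0.69 q7 -0.23 turn 0.02 shift cm [-0.08  0.06  1.07] now-axes [-0.08  0.06  1.07] w 0.998 gf 0.0 F [0.2 0.3 0.2] t 4.25
```

View pics/w1.png

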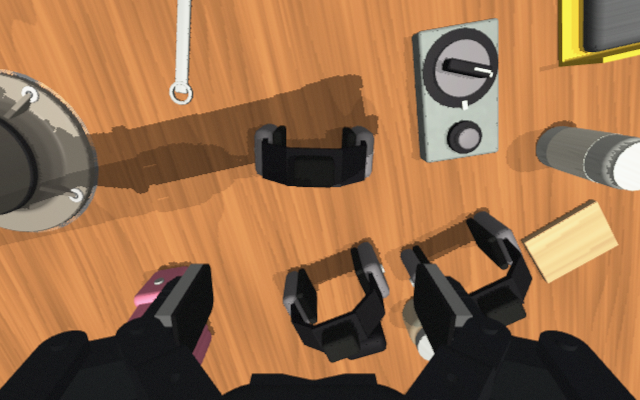

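The wrist picture shows C's pad at (314,172), 1 px from the prediction and level, so position and yaw hold. Descend and grip.

Request:
{"api": "carry_out", "payload": {"targets": [[0, 0, 3, 0, 1], [0, 0, 3, 0, 1], [0, 0, 3, 0, 1], [0, 0, 3, 0, 1], [0, 0, 3, 0, 1], [0, 0, 3, 0, 1], [0, 0, 2, 0, 1], [0, 0, 0.8, 0, 1], [0, 0, 0, 0, 1]]}}

```text
t: 5.15
eef_pos: [0.4384, -0.0789, 0.1625]
tool_rot: [-0.001, 0.78, 0.625, -0.001]
contact_force: [-0.9, 0.6, 0.1]
gripper_width: 1.003
grasp_force: 0.0
```

Request:
{"api": "carry_out", "payload": {"targets": [[0, 0, 0, 0, -1], [0, 0, 0, 0, -1], [0, 0, 0, 0, -1], [0, 0, 0, 0, -1], [0, 0, 0, 0, -1], [0, 0, 0, 0, -1], [0, 0, 0, 0, -1], [0, 0, 0, 0, -1], [0, 0, 0, 0, -1], [0, 0, 0, 0, -1]], "force": 27}}

```text
t: 6.15
eef_pos: [0.4394, -0.0798, 0.1641]
tool_rot: [0.0, 0.781, 0.624, 0.001]
contact_force: [-2.5, 0.7, 6.8]
gripper_width: 0.461
grasp_force: 28.7
```

```bash
python3 -c "
from h import *
plan([.439,-.08,.25],-12.6)"
```

```text
e [ 0.4394 -0.0798  0.1641] yaw -12.74 q1 -0.59 q7 0.05 turn -0.14 shift cm [-0.02 -0.03 -8.59] now-axes [-0.02 -0.03 -8.59] w 0.461 gf 28.7 F [-2.5  0.7  6.8] t 6.15
```

Request:
{"api": "carry_out", "payload": {"targets": [[0, 0, -0.5, 0, -1], [0, 0, -1, 0, -1], [0, 0, -2, 0, -1], [0, 0, -2, 0, -1], [0, 0, -2, 0, -1], [0, 0, -1.5, 0, -1], [0, 0, -0.5, 0, -1], [0, 0, 0, -2.5, -1], [0, 0, 0, -2.6, -1], [0, 0, 0, 0, -1], [0, 0, 0, 0, -1]]}}

```text
t: 7.25
eef_pos: [0.4385, -0.0799, 0.258]
tool_rot: [-0.0, 0.753, 0.658, -0.0]
contact_force: [0.5, 0.2, -2.6]
gripper_width: 0.464
grasp_force: 28.0
```

```bash
python3 -c "
from h import *
plan([.498,.0436,.254],-7.6)"
```

```text
e [ 0.4385 -0.0799  0.258 ] yaw -7.71 q1 -0.68 q7 -0.03 turn -0.11 shift cm [13.03  4.26  0.4 ] now-axes [13.03  4.23  0.4 ] w 0.464 gf 28.0 F [ 0.5  0.2 -2.6] t 7.25
```

Request:
{"api": "carry_out", "payload": {"targets": [[1, 0.3, 0, 0, -1], [2, 0.6, 0, 0, -1], [2, 0.6, 0, 0, -1], [2, 0.7, 0, 0, -1], [2, 0.7, 0, 0, -1], [2, 0.7, 0, 0, -1], [1.5, 0.4, 0, 0, -1], [0.5, 0.25, 0, 0, -1], [0, 0, 0, 0, -1], [0, 0, 0, 0, -1]]}}

```text
t: 8.25
eef_pos: [0.498, 0.0424, 0.2582]
tool_rot: [0.0, 0.753, 0.658, -0.0]
contact_force: [-0.0, -0.6, -2.0]
gripper_width: 0.463
grasp_force: 28.1
```

```bash
python3 -c "
from h import *
plan([.5373,.3389,.254],-7.6); C=imaging.calibration('wrist'); snap('wrist','w2'); print(proj(C,[.511,.143,.205]),proj(C,[.527,.2616,.205]))"
```

```text
e [0.498  0.0424 0.2582] yaw -7.71 q1 -0.8 q7 -0.2 turn -0.11 shift cm [29.91 -0.03  0.41] now-axes [29.91 -0.08  0.41] w 0.463 gf 28.1 F [-0.  -0.6 -2. ] t 8.25
[313.3437104   42.20781084] [ 313.41597432 -272.88456196]
```

View pics/w2.png

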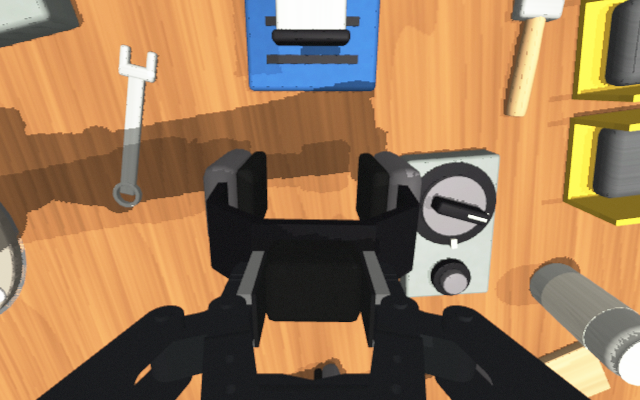

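The bar end shows at (311,37), centred between the cups (prediction 313,42). Slide in.

Request:
{"api": "carry_out", "payload": {"targets": [[1, 0, 0, 0, -1], [2.5, 0, 0, 0, -1], [2.5, 0, 0, 0, -1], [2.5, 0, 0, 0, -1], [2.5, 0, 0, 0, -1], [2.5, 0, 0, 0, -1], [2.5, 0, 0, 0, -1], [2.5, 0, 0, 0, -1], [2.5, 0, 0, 0, -1], [2.5, 0, 0, 0, -1], [2.5, 0, 0, 0, -1], [2, 0, 0, 0, -1]]}}

```text
t: 9.5
eef_pos: [0.5352, 0.3234, 0.2581]
tool_rot: [-0.0, 0.752, 0.659, 0.0]
contact_force: [-0.1, -0.2, -3.2]
gripper_width: 0.456
grasp_force: 27.8
```

Request:
{"api": "carry_out", "payload": {"targets": [[1.2, 0, 0, 0, -1], [0.7, 0, 0, 0, -1], [0, 0, 0, 0, -1], [0, 0, 0, 0, -1]]}}

```text
t: 9.9
eef_pos: [0.5382, 0.3385, 0.2583]
tool_rot: [0.0, 0.753, 0.658, -0.0]
contact_force: [0.0, -0.4, -2.5]
gripper_width: 0.464
grasp_force: 27.8
```

```bash
python3 -c "
from h import *
plan([.5373,.3389,.219],-7.6)"
```

```text
e [0.5382 0.3385 0.2583] yaw -7.72 q1 -1.05 q7 -0.59 turn -0.12 shift cm [ 0.03 -0.09  3.93] now-axes [ 0.03 -0.09  3.93] w 0.464 gf 27.8 F [ 0.  -0.4 -2.5] t 9.9
```

Request:
{"api": "carry_out", "payload": {"targets": [[0, 0, 1, 0, -1], [0, 0, 1, 0, -1], [0, 0, 0.7, 0, -1], [0, 0, 0.4, 0, -1], [0, 0, 0.2, 0, -1], [0, 0, 0.2, 0, -1], [0, 0, 0.2, 0, -1], [0, 0, 0, 0, -1], [0, 0, 0, 0, -1]]}}

```text
t: 10.8
eef_pos: [0.5381, 0.3397, 0.2215]
tool_rot: [-0.0, 0.753, 0.658, 0.0]
contact_force: [0.1, 0.5, -2.1]
gripper_width: 0.467
grasp_force: 27.8
```

Request:
{"api": "carry_out", "payload": {"targets": [[0, 0, 0.15, 0, -1], [0, 0, 0.1, 0, -1], [0, 0, 0, 0, -1], [0, 0, 0, 0, -1]]}}

```text
t: 11.2
eef_pos: [0.5381, 0.3397, 0.2191]
tool_rot: [-0.0, 0.753, 0.658, 0.0]
contact_force: [-1.5, -1.1, 0.5]
gripper_width: 0.464
grasp_force: 28.1
```

Request:
{"api": "carry_out", "payload": {"targets": [[0, 0, 0, 0, -0.05], [0, 0, 0, 0, 0.1], [0, 0, 0, 0, 0.5], [0, 0, 0, 0, 1], [0, 0, 0, 0, 1], [0, 0, 0, 0, 1], [0, 0, 0, 0, 1]]}}

```text
t: 11.9
eef_pos: [0.538, 0.3397, 0.2188]
tool_rot: [-0.0, 0.753, 0.658, 0.0]
contact_force: [0.1, -0.2, 0.0]
gripper_width: 0.995
grasp_force: 0.0
```

Request:
{"api": "carry_out", "payload": {"targets": [[0, 0, -1, 0, 1], [0, 0, -3, 0, 1], [0, 0, -4, 0, 1], [0, 0, -4, 0, 1], [0, 0, -3, 0, 1], [0, 0, -1, 0, 1], [0, 0, 0, 0, 1], [0, 0, 0, 0, 1]]}}

```text
t: 12.7
eef_pos: [0.5375, 0.3395, 0.3776]
tool_rot: [-0.0, 0.753, 0.658, -0.001]
contact_force: [-0.5, 0.2, -0.8]
gripper_width: 1.0
grasp_force: 0.0
```

```bash
python3 -c "
from h import *
a=snap('scene','s2')[120:320,170:530]; b=imaging.read_camera('top')[135:255,150:455]
a=cv2.resize(a,(792,440),interpolation=cv2.INTER_CUBIC);cv2.imwrite('pics/s2c.png',a[:,:,::-1]);cv2.imwrite('pics/t2.png',b[:,:,::-1])
plan([.421,-.289,.37],10.8)"
```

```text
e [0.5372 0.3395 0.3769] yaw -7.63 q1 -1.07 q7 -0.63 turn -18.43 shift cm [-59.55 -23.19   0.87] now-axes [-63.83  -3.18   0.84] w 0.999 gf 0.0 F [-0.5  0.5  0.4] t 12.8
```

View pics/s2c.png

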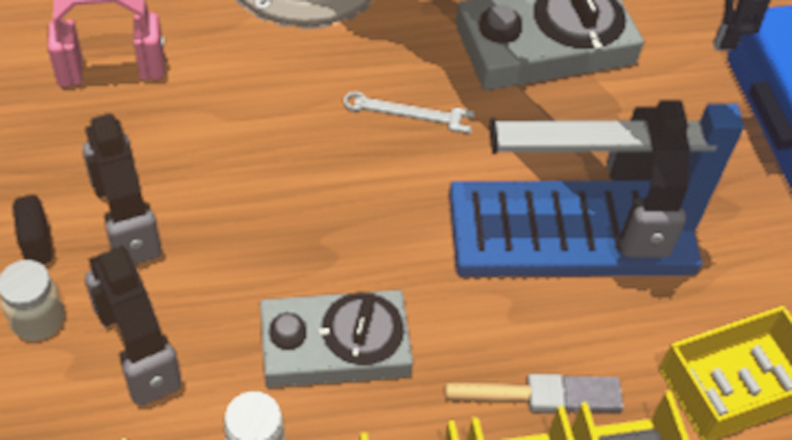

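C hangs straddling the bar close to the post (crop about (665,170)). Next is B.

Request:
{"api": "carry_out", "payload": {"targets": [[-2, -0.1, 0, 0, 1], [-4, -0.2, 0, 0, 1], [-4, -0.2, 0, 0, 1], [-4, -0.2, 0, 0, 1], [-4, -0.2, 0, 0, 1], [-4, -0.2, 0, 0, 1], [-4, -0.2, 0, 0, 1], [-4, -0.2, 0, 0, 1], [-4, -0.2, 0, 0, 1], [-4, -0.2, 0, 0, 1], [-4, -0.2, 0, 0, 1], [-4, -0.2, 0, 0, 1]]}}

```text
t: 14.0
eef_pos: [0.4529, -0.1145, 0.3778]
tool_rot: [-0.001, 0.753, 0.659, -0.001]
contact_force: [0.3, -0.1, 0.2]
gripper_width: 0.999
grasp_force: 0.0
```

Request:
{"api": "carry_out", "payload": {"targets": [[-4, -0.2, 0, 0, 1], [-4, -0.2, 0, 0, 1], [-4, -0.2, 0, 0, 1], [-4, -0.2, 0, 0, 1], [-2, -0.1, 0, 0, 1], [0, 0, 0, -8, 1], [0, 0, 0, -8, 1], [0, 0, 0, -2.4, 1], [0, 0, 0, 0, 1], [0, 0, 0, 0, 1]]}}

```text
t: 15.0
eef_pos: [0.4209, -0.2901, 0.3781]
tool_rot: [-0.001, 0.638, 0.77, -0.0]
contact_force: [0.7, -0.1, 0.3]
gripper_width: 1.001
grasp_force: 0.0
```

```bash
python3 -c "
from h import *
C=imaging.calibration('wrist');snap('wrist','w3')
print([proj(C,[*p,.185]).round(1) for p in((.423,-.29),(.610,-.282))])
plan([.421,-.289,.37],10.8)"
```

```text
[array([315.8, 172.5]), array([498.6, 198.4])]
e [ 0.421  -0.2901  0.3783] yaw 10.69 q1 -0.46 q7 0.8 turn -0.11 shift cm [0.11 0.02 0.83] now-axes [0.11 0.02 0.83] w 0.999 gf 0.0 F [-0.   0.3  0.3] t 15.05
```

View pics/w3.png

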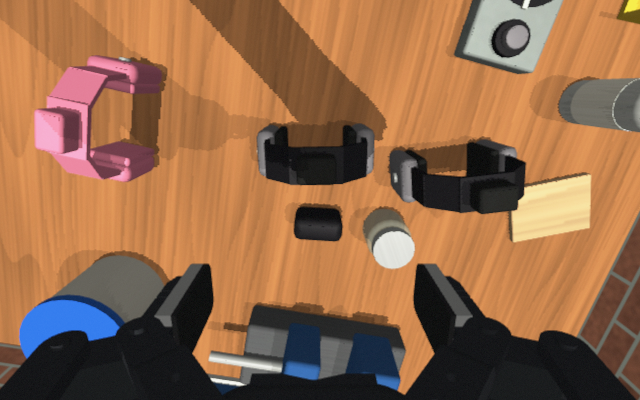

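B's pad is at (316,169), predicted (316,172.5): shift about 3 mm along +tool x, yaw level.

Request:
{"api": "carry_out", "payload": {"targets": [[0.3, 0, 3, 0, 1], [0, 0, 3, 0, 1], [0, 0, 3, 0, 1], [0, 0, 3, 0, 1], [0, 0, 3, 0, 1], [0, 0, 3, 0, 1], [0, 0, 2.5, 0, 1], [0, 0, 1, 0, 1], [0, 0, 0, 0, 1]]}}

```text
t: 15.95
eef_pos: [0.42, -0.287, 0.1629]
tool_rot: [-0.001, 0.638, 0.77, -0.001]
contact_force: [-0.5, 0.3, 0.8]
gripper_width: 1.0
grasp_force: 0.0
```

Request:
{"api": "carry_out", "payload": {"targets": [[0, 0, 0, 0, -1], [0, 0, 0, 0, -1], [0, 0, 0, 0, -1], [0, 0, 0, 0, -1], [0, 0, 0, 0, -1], [0, 0, 0, 0, -1], [0, 0, 0, 0, -1], [0, 0, 0, 0, -1], [0, 0, 0, 0, -1], [0, 0, 0, 0, -1]], "force": 27}}

```text
t: 16.95
eef_pos: [0.4218, -0.2878, 0.1648]
tool_rot: [0.001, 0.637, 0.77, 0.0]
contact_force: [2.1, 0.3, 7.1]
gripper_width: 0.462
grasp_force: 29.8
```

Request:
{"api": "carry_out", "payload": {"targets": [[0, 0, -0.5, 0, -1], [0, 0, -1, 0, -1], [0, 0, -2, 0, -1], [0, 0, -2, 0, -1], [0, 0, -2, 0, -1], [0, 0, -1.5, 0, -1], [0, 0, -0.5, 0, -1], [0, 0, 0, 5, -1], [0, 0, 0, 6, -1], [0, 0, 0, 5, -1], [0, 0, 0, 2.4, -1], [0, 0, 0, 0, -1]]}}

```text
t: 18.15
eef_pos: [0.4202, -0.2871, 0.2583]
tool_rot: [-0.001, 0.753, 0.658, -0.0]
contact_force: [-0.9, 0.1, -2.8]
gripper_width: 0.462
grasp_force: 28.9
```

```bash
python3 -c "
from h import *
plan([.498,.0436,.259],-7.6)"
```

```text
e [ 0.4202 -0.2871  0.2583] yaw -7.66 q1 -0.42 q7 0.67 turn -0.06 shift cm [33.81  3.34 -0.07] now-axes [33.81  3.31 -0.07] w 0.462 gf 28.9 F [-0.9  0.1 -2.8] t 18.15
```

Request:
{"api": "carry_out", "payload": {"targets": [[1, 0.1, 0, 0, -1], [3, 0.3, 0, 0, -1], [3, 0.3, 0, 0, -1], [3, 0.3, 0, 0, -1], [3, 0.3, 0, 0, -1], [3, 0.3, 0, 0, -1], [3, 0.3, 0, 0, -1], [3, 0.3, 0, 0, -1], [3, 0.3, 0, 0, -1], [3, 0.3, 0, 0, -1], [3, 0.3, 0, 0, -1], [2.8, 0.4, 0, 0, -1]]}}

```text
t: 19.35
eef_pos: [0.4999, 0.0452, 0.2586]
tool_rot: [-0.001, 0.752, 0.659, 0.0]
contact_force: [0.6, -0.0, -2.2]
gripper_width: 0.464
grasp_force: 27.8
```

Request:
{"api": "carry_out", "payload": {"targets": [[0, 0.1, 0, 0, -1], [0, 0, 0, 0, -1], [0, 0, 0, 0, -1]]}}

```text
t: 19.65
eef_pos: [0.5008, 0.0421, 0.2587]
tool_rot: [-0.0, 0.753, 0.658, -0.0]
contact_force: [-0.0, -0.2, -2.3]
gripper_width: 0.465
grasp_force: 27.7
```

```bash
python3 -c "
from h import *
plan([.5272,.2636,.254],-7.6)"
```

```text
e [0.5008 0.0421 0.2587] yaw -7.67 q1 -1.09 q7 -0.05 turn -0.07 shift cm [22.3  -0.31  0.46] now-axes [22.3  -0.34  0.46] w 0.465 gf 27.7 F [-0.  -0.2 -2.3] t 19.65
```

Request:
{"api": "carry_out", "payload": {"targets": [[1, -0.1, 0, 0, -1], [2.5, -0.1, 0, 0, -1], [2.5, -0.1, 0, 0, -1], [2.5, 0, 0, 0, -1], [2.5, 0, 0, 0, -1], [2.5, 0, 0, 0, -1], [2.5, 0, 0, 0, -1], [2.5, 0, 0, 0, -1], [2, 0, 0, 0, -1], [1.2, 0, 0, 0, -1], [0.5, 0, 0, 0, -1], [0, 0, 0, 0, -1]]}}

```text
t: 20.85
eef_pos: [0.5279, 0.2632, 0.2587]
tool_rot: [0.0, 0.753, 0.658, -0.0]
contact_force: [-0.7, 0.5, -2.2]
gripper_width: 0.463
grasp_force: 27.7
```

Request:
{"api": "carry_out", "payload": {"targets": [[0, 0, 0, 0, -1], [0, 0, 1, 0, -1], [0, 0, 1, 0, -1], [0, 0, 0.7, 0, -1], [0, 0, 0.4, 0, -1], [0, 0, 0.2, 0, -1], [0, 0, 0.2, 0, -1], [0, 0, 0.2, 0, -1], [0, 0, 0.1, 0, -1], [0, 0, 0, 0, -1], [0, 0, 0, 0, -1]]}}

```text
t: 21.95
eef_pos: [0.5279, 0.2633, 0.2209]
tool_rot: [0.0, 0.753, 0.658, 0.0]
contact_force: [0.0, 0.0, -2.6]
gripper_width: 0.461
grasp_force: 27.7
```

Request:
{"api": "carry_out", "payload": {"targets": [[0, 0, 0.1, 0, -1], [0, 0, 0.1, 0, -1], [0, 0, 0, 0, -1], [0, 0, 0, 0, -1]]}}

```text
t: 22.35
eef_pos: [0.5279, 0.2634, 0.2194]
tool_rot: [-0.0, 0.753, 0.658, 0.0]
contact_force: [-1.8, -0.3, 6.2]
gripper_width: 0.463
grasp_force: 28.7
```

Request:
{"api": "carry_out", "payload": {"targets": [[0, 0, -0.05, 0, -1], [0, 0, 0, 0, -0.05], [0, 0, 0, 0, 0.1], [0, 0, 0, 0, 0.5], [0, 0, 0, 0, 1], [0, 0, 0, 0, 1], [0, 0, 0, 0, 1], [0, 0, 0, 0, 1]]}}

```text
t: 23.15
eef_pos: [0.5278, 0.2632, 0.2193]
tool_rot: [-0.0, 0.753, 0.658, 0.0]
contact_force: [-0.2, -0.6, 0.5]
gripper_width: 1.0
grasp_force: 0.0
```

Request:
{"api": "carry_out", "payload": {"targets": [[0, 0, -1, 0, 1], [0, 0, -3, 0, 1], [0, 0, -4, 0, 1], [0, 0, -4, 0, 1], [0, 0, -3, 0, 1], [0, 0, -1, 0, 1], [0, 0, 0, 0, 1], [0, 0, 0, 0, 1]]}}

```text
t: 23.95
eef_pos: [0.5272, 0.2632, 0.3783]
tool_rot: [-0.0, 0.753, 0.658, -0.001]
contact_force: [-0.3, -0.4, 0.7]
gripper_width: 0.998
grasp_force: 0.0
```

```bash
python3 -c "
from h import *
b=imaging.read_camera('top')[135:255,150:455]
cv2.imwrite('pics/t3.png',cv2.resize(b,None,fx=2.6,fy=2.6,interpolation=cv2.INTER_CUBIC)[:,:,::-1])
plan([.610,-.281,.378],17.9)"
```

```text
e [0.527  0.2631 0.3779] yaw -7.63 q1 -1.33 q7 -0.4 turn -25.53 shift cm [-54.33  -8.83   0.08] now-axes [-5.283e+01  1.545e+01  3.000e-02] w 0.998 gf 0.0 F [-1.1 -0.2 -0.6] t 24.0
```

View pics/t3.png

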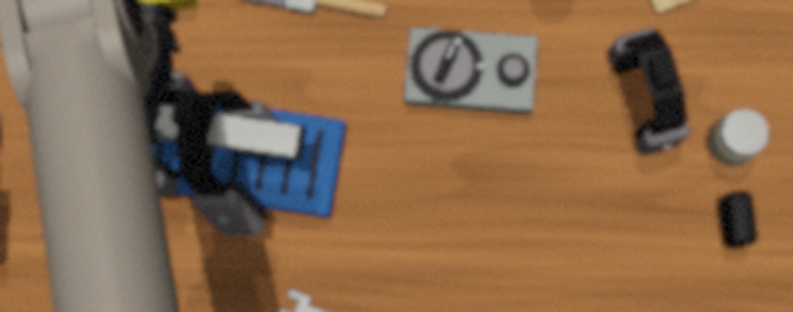

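A stands unmoved at about pixel (402,169); the arm hides B on the bar. I'll move to A and check both.

Request:
{"api": "carry_out", "payload": {"targets": [[-2, 0.6, 0, 0, 1], [-4, 1.2, 0, 0, 1], [-4, 1.2, 0, 0, 1], [-4, 1.2, 0, 0, 1], [-4, 1.2, 0, 0, 1], [-4, 1.2, 0, 0, 1], [-4, 1.2, 0, 0, 1], [-4, 1.2, 0, 0, 1], [-4, 1.2, 0, 0, 1], [-4, 1.2, 0, 0, 1], [-4, 1.2, 0, 0, 1], [-4, 1.2, 0, 0, 1]]}}

```text
t: 25.2
eef_pos: [0.6024, -0.2137, 0.3781]
tool_rot: [-0.001, 0.753, 0.658, -0.001]
contact_force: [0.2, 0.1, -0.2]
gripper_width: 0.997
grasp_force: 0.0
```

Request:
{"api": "carry_out", "payload": {"targets": [[-4, 1.1, 0, 0, 1], [-2.8, 0.6, 0, 0, 1], [0, 0, 0, -8, 1], [0, 0, 0, -8, 1], [0, 0, 0, -8, 1], [0, 0, 0, -1.5, 1], [0, 0, 0, 0, 1], [0, 0, 0, 0, 1]]}}

```text
t: 26.0
eef_pos: [0.6109, -0.281, 0.3788]
tool_rot: [-0.0, 0.59, 0.807, -0.0]
contact_force: [0.3, 0.4, -0.0]
gripper_width: 1.0
grasp_force: 0.0
```

```bash
python3 -c "
from h import *
C=imaging.calibration('wrist');w=snap('wrist','w4')[60:300,120:540]
s=imaging.read_camera('scene')[140:260,340:550]; t=imaging.read_camera('top')[150:230,160:300]
r=lambda a,W,H:cv2.resize(a,(W,H),interpolation=cv2.INTER_CUBIC)
im=np.vstack([np.hstack([r(s,420,240),r(t,380,240)]),r(w,630,360) if 0 else np.hstack([r(w,630,360),np.zeros((360,170,3),np.uint8)])])
cv2.imwrite('pics/m4.png',im[:,:,::-1])
print(proj(C,[.610,-.281,.185]))
plan([.610,-.281,.378],17.9)"
```

```text
[312.68293835 171.82866007]
e [ 0.6112 -0.2806  0.3791] yaw 17.8 q1 -0.22 q7 0.96 turn -0.1 shift cm [ 0.   -0.13  0.11] now-axes [ 0.   -0.13  0.11] w 0.998 gf 0.0 F [-0.3  0.8  0.2] t 26.15
```

View pics/m4.png

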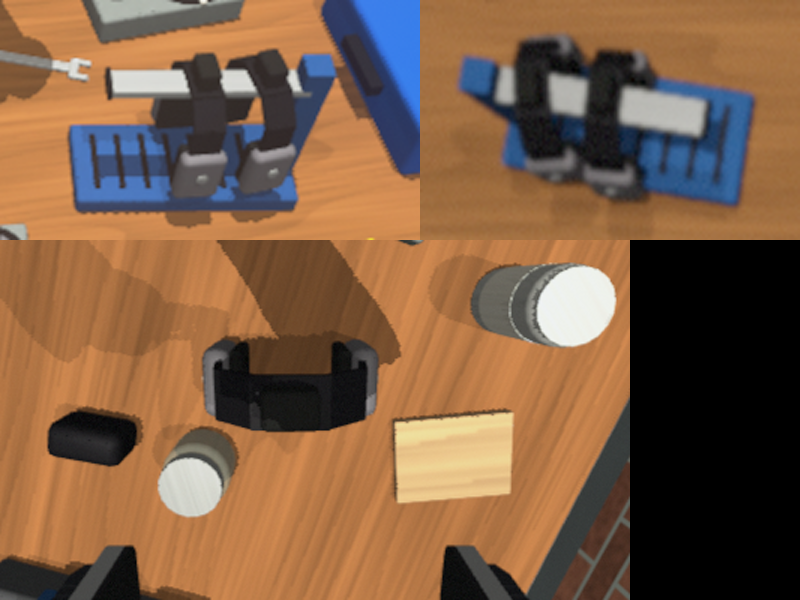

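Both hang with a cup on each side of the bar; C is turned a few degrees but stable. A's pad is at wrist (313,169), predicted (313,172), with cups level. Grip A.

Request:
{"api": "carry_out", "payload": {"targets": [[0.3, 0, 3, 0, 1], [0, 0, 3, 0, 1], [0, 0, 3, 0, 1], [0, 0, 3, 0, 1], [0, 0, 3, 0, 1], [0, 0, 3, 0, 1], [0, 0, 2.5, 0, 1], [0, 0, 1.1, 0, 1], [0, 0, 0, 0, 1]]}}

```text
t: 27.05
eef_pos: [0.6097, -0.2773, 0.1619]
tool_rot: [-0.001, 0.589, 0.808, -0.001]
contact_force: [-0.5, -0.5, 0.2]
gripper_width: 0.997
grasp_force: 0.0
```

Request:
{"api": "carry_out", "payload": {"targets": [[0, 0, 0, 0, -1], [0, 0, 0, 0, -1], [0, 0, 0, 0, -1], [0, 0, 0, 0, -1], [0, 0, 0, 0, -1], [0, 0, 0, 0, -1], [0, 0, 0, 0, -1], [0, 0, 0, 0, -1], [0, 0, 0, 0, -1], [0, 0, 0, 0, -1]], "force": 27}}

```text
t: 28.05
eef_pos: [0.6107, -0.2784, 0.1646]
tool_rot: [0.001, 0.589, 0.808, 0.0]
contact_force: [-2.2, -0.1, 5.9]
gripper_width: 0.462
grasp_force: 29.5
```

Request:
{"api": "carry_out", "payload": {"targets": [[0, 0, -0.5, 0, -1], [0, 0, -1, 0, -1], [0, 0, -2, 0, -1], [0, 0, -2, 0, -1], [0, 0, -2, 0, -1], [0, 0, -1.5, 0, -1], [0, 0, -1.5, 5, -1], [0, 0, -1, 6, -1], [0, 0, 0, 6, -1], [0, 0, 0, 6, -1], [0, 0, 0, 2.5, -1], [0, 0, 0, 0, -1]]}}

```text
t: 29.25
eef_pos: [0.6103, -0.2775, 0.2782]
tool_rot: [-0.0, 0.753, 0.658, -0.0]
contact_force: [0.4, 0.6, -2.6]
gripper_width: 0.46
grasp_force: 28.6
```

```bash
python3 -c "
from h import *
plan([.498,.0436,.259],-7.6)"
```

```text
e [ 0.6103 -0.2775  0.2782] yaw -7.64 q1 -0.28 q7 0.62 turn -0.04 shift cm [ 30.34 -15.38   1.93] now-axes [ 30.33 -15.4    1.93] w 0.46 gf 28.6 F [ 0.4  0.6 -2.6] t 29.25
```

Request:
{"api": "carry_out", "payload": {"targets": [[1, -0.5, 0, 0, -1], [2.5, -1.3, 0, 0, -1], [3, -1.5, 0, 0, -1], [3, -1.5, 0, 0, -1], [3, -1.5, 0, 0, -1], [3, -1.5, 0, 0, -1], [3, -1.5, 0, 0, -1], [3, -1.5, 0, 0, -1], [3, -1.5, 0, 0, -1], [3, -1.5, 0, 0, -1], [2, -1.1, 0, 0, -1], [0.8, -1, 0, 0, -1]]}}

```text
t: 30.45
eef_pos: [0.492, 0.0468, 0.2781]
tool_rot: [-0.001, 0.751, 0.661, 0.0]
contact_force: [-0.5, -0.3, -3.3]
gripper_width: 0.465
grasp_force: 28.6
```

Request:
{"api": "carry_out", "payload": {"targets": [[0, 0, 0.5, 0, -1], [0, 0, 0.9, 0, -1], [0, 0, 0.5, 0, -1], [0, 0, 0, 0, -1], [0, 0, 0, 0, -1]]}}

```text
t: 30.95
eef_pos: [0.4932, 0.0426, 0.2591]
tool_rot: [0.0, 0.753, 0.658, -0.0]
contact_force: [0.7, -1.1, -2.2]
gripper_width: 0.465
grasp_force: 28.7
```

```bash
python3 -c "
from h import *
plan([.5172,.1873,.259],-7.6)"
```

```text
e [0.4932 0.0426 0.2591] yaw -7.74 q1 -1.17 q7 -0.03 turn -0.14 shift cm [14.66  0.47  0.  ] now-axes [14.66  0.43  0.  ] w 0.465 gf 28.7 F [ 0.7 -1.1 -2.2] t 30.95
```

Request:
{"api": "carry_out", "payload": {"targets": [[1, 0.1, 0, 0, -1], [2, 0.1, 0, 0, -1], [2.5, 0.1, 0, 0, -1], [2.5, 0.1, 0, 0, -1], [2.5, 0.1, 0, 0, -1], [2, 0, 0, 0, -1], [1.5, 0, 0, 0, -1], [0.6, 0, 0, 0, -1], [0, 0, 0, 0, -1], [0, 0, 0, 0, -1]]}}

```text
t: 31.95
eef_pos: [0.5174, 0.1864, 0.2593]
tool_rot: [0.0, 0.753, 0.658, -0.0]
contact_force: [0.3, -0.4, -2.8]
gripper_width: 0.461
grasp_force: 28.7
```

Request:
{"api": "carry_out", "payload": {"targets": [[0, 0, 0, 0, -1], [0, 0, 1, 0, -1], [0, 0, 1, 0, -1], [0, 0, 0.7, 0, -1], [0, 0, 0.4, 0, -1], [0, 0, 0.2, 0, -1], [0, 0, 0.2, 0, -1], [0, 0, 0.2, 0, -1], [0, 0, 0.1, 0, -1], [0, 0, 0.05, 0, -1], [0, 0, 0, 0, -1], [0, 0, 0, 0, -1]]}}

```text
t: 33.15
eef_pos: [0.5175, 0.1877, 0.2209]
tool_rot: [0.0, 0.753, 0.658, 0.0]
contact_force: [0.5, -0.2, -2.3]
gripper_width: 0.462
grasp_force: 28.7
```

Request:
{"api": "carry_out", "payload": {"targets": [[0, 0, 0.1, 0, -1], [0, 0, 0.05, 0, -1], [0, 0, 0, 0, -1], [0, 0, 0, 0, -1]]}}

```text
t: 33.55
eef_pos: [0.5174, 0.1877, 0.2194]
tool_rot: [-0.0, 0.753, 0.658, 0.0]
contact_force: [-0.4, 0.4, -0.3]
gripper_width: 0.464
grasp_force: 28.9
```

Request:
{"api": "carry_out", "payload": {"targets": [[0, 0, 0.03, 0, -1], [0, 0, 0, 0, -0.05], [0, 0, 0, 0, 0.1], [0, 0, 0, 0, 0.5], [0, 0, 0, 0, 1], [0, 0, 0, 0, 1], [0, 0, 0, 0, 1], [0, 0, 0, 0, 1]]}}

```text
t: 34.35
eef_pos: [0.5174, 0.1876, 0.219]
tool_rot: [0.0, 0.753, 0.658, -0.0]
contact_force: [-0.4, -0.5, 0.8]
gripper_width: 1.002
grasp_force: 0.0
```

Request:
{"api": "carry_out", "payload": {"targets": [[0, 0, -1, 0, 1], [0, 0, -3, 0, 1], [0, 0, -3, 0, 1], [0, 0, -2, 0, 1], [0, 0, -1, 0, 1], [0, 0, 0, 0, 1], [0, 0, 0, 0, 1]]}}

```text
t: 35.05
eef_pos: [0.5169, 0.1877, 0.3184]
tool_rot: [-0.0, 0.753, 0.659, -0.0]
contact_force: [-0.2, 0.1, -0.4]
gripper_width: 0.996
grasp_force: 0.0
```

```bash
python3 -c "
from h import *
plan([.6425,-.022,.29],63)"
```

```text
e [0.5169 0.1877 0.3184] yaw -7.62 q1 -1.33 q7 -0.26 turn -70.62 shift cm [-20.71 -12.98   2.85] now-axes [-19.12  15.23   2.83] w 0.996 gf 0.0 F [-0.2  0.1 -0.4] t 35.05
```

Request:
{"api": "carry_out", "payload": {"targets": [[-1, 0.9, 0, 0, 1], [-2.5, 2, 0, 0, 1], [-2.5, 2, 0, 0, 1], [-2.5, 2, 0, 0, 1], [-2.5, 2, 0, 0, 1], [-2.5, 2, 0, 0, 1], [-2.5, 2, 0, 0, 1], [-2, 1.2, 0, 0, 1], [-1.1, 0.6, 0, 0, 1], [0, 0, 0, -8, 1], [0, 0, 0, -8, 1], [0, 0, 0, -8, 1]]}}

```text
t: 36.25
eef_pos: [0.6371, -0.0205, 0.3178]
tool_rot: [-0.001, 0.597, 0.802, -0.001]
contact_force: [-0.2, -0.5, -0.5]
gripper_width: 0.996
grasp_force: 0.0
```

Request:
{"api": "carry_out", "payload": {"targets": [[0, 0, 1, -8, 1], [0, 0, 1, -8, 1], [0, 0, 1, -8, 1], [0, 0, 0, -8, 1], [0, 0, 0, -8, 1], [0, 0, 0, -6.6, 1], [0, 0, 0, 0, 1], [0, 0, 0, 0, 1]]}}

```text
t: 37.05
eef_pos: [0.6373, -0.0207, 0.2883]
tool_rot: [-0.001, 0.235, 0.972, 0.0]
contact_force: [-0.5, -0.2, -0.1]
gripper_width: 1.0
grasp_force: 0.0
```

```bash
python3 -c "
from h import *
C=imaging.calibration('wrist');w=snap('wrist','w5')
r=lambda a,W,H:cv2.resize(a,(W,H),interpolation=cv2.INTER_CUBIC)
s=imaging.read_camera('scene')[140:260,340:550]; t=imaging.read_camera('top')[150:230,160:300]
im=np.vstack([r(w[60:260,200:440],480,400)]) 
im=np.hstack([im,np.vstack([r(s,315,180),r(t,315,180),np.zeros((40,315,3),np.uint8)])])
cv2.imwrite('pics/m5.png',im[:,:,::-1])
print(proj(C,[.6425,-.022,.067]),proj(C,[.6425,-.022,.043]))
plan([.6425,-.022,.29],63)"
```

```text
[313.6988239  171.11498671] [313.65301422 166.37904579]
e [ 0.6375 -0.0209  0.2887] yaw 62.88 q1 -0.56 q7 1.29 turn -0.12 shift cm [-0.49  0.13 -0.13] now-axes [-0.49  0.13 -0.13] w 1.001 gf 0.0 F [-0.3 -0.   0.2] t 37.2
```

View pics/m5.png

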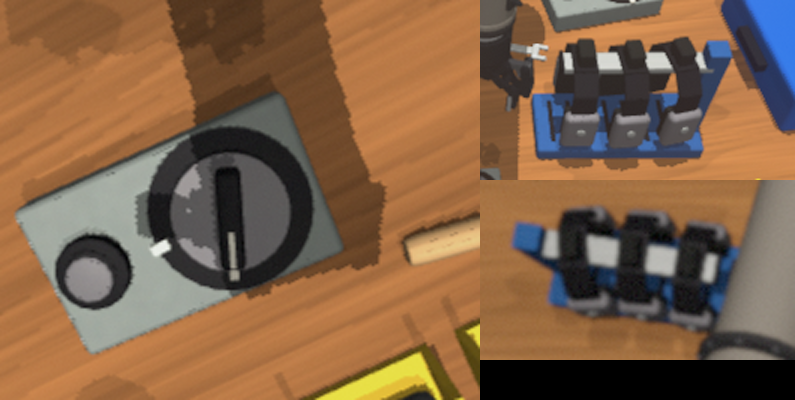

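All three hang on the bar. In the wrist crop the grip bar is upright, the dial centre is near (230,208), the nib tip near (234,278) and the mark's inner end near (167,244).

```bash
python3 -c "
from h import *
C=imaging.calibration('wrist')
t=lambda u,v:(200+u/2-.25,60+v/2-.25)
an=lambda v:np.degrees(np.arctan2(v[1],v[0]))
im=cv2.imread('pics/w5.png');
hsv=cv2.cvtColor(im,cv2.COLOR_BGR2HSV);m=((hsv[...,1]<40)&(hsv[...,2]>190)).astype(np.uint8)
n,l,st,ce=cv2.connectedComponentsWithStats(m[60:260,200:440])
for k in range(1,n):
  if st[k,4]>8: print(st[k],(ce[k]*2).round(1),onz(C,*(ce[k]+[200,60]),.045).round(4))
c=onz(C,*t(230,208),.043);c2=onz(C,*t(230,222),.067)
for h in(.04,.048):
  mk=onz(C,*t(163,246),h)-c; print(h,'mark',mk,np.hypot(*mk[:2]),an(mk))
nb=onz(C,*t(233.5,275),.055)-c;print('c',c,c2,'nib',nb,an(nb))
a,b=onz(C,*t(228,170),.067),onz(C,*t(233,240),.067);print('bar',an(b-a))
bt=onz(C,*t(92,277),.046);print('btn',bt,bt-c,'box y',an(c-bt))
plan([c[0],c[1],.29],63)
"
```

```text
[ 75 120  10   8  48] [159.1 247.6] [ 0.6429 -0.0664  0.045 ]
0.04 mark [ 0.002819   -0.04521553 -0.003     ] 0.045303317580890845 -86.43246082511678
0.048 mark [ 0.00126942 -0.04357719  0.005     ] 0.04359567064680783 -88.33142660984231
c [ 0.6408304  -0.01988318  0.043     ] [ 0.64311844 -0.02118231  0.067     ] nib [ 0.03306828 -0.01469665  0.012     ] -23.961972209215453
bar -22.976331376618102
btn [ 0.64002594 -0.1095719   0.046     ] [-0.00080446 -0.08968872  0.003     ] box y 89.48610075767294
e [ 0.6375 -0.0209  0.2887] yaw 62.88 q1 -0.56 q7 1.29 turn -0.12 shift cm [-0.25  0.24 -0.13] now-axes [-0.25  0.24 -0.13] w 1.001 gf 0.0 F [-0.3 -0.   0.2] t 37.2
```

Request:
{"api": "carry_out", "payload": {"targets": [[-0.4, 0.2, 0, -2.5, 1], [0, 0, 3, 0, 1], [0, 0, 3, 0, 1], [0, 0, 3, 0, 1], [0, 0, 3, 0, 1], [0, 0, 3, 0, 1], [0, 0, 3, 0, 1], [0, 0, 3, 0, 1], [0, 0, 1.7, 0, 1], [0, 0, 0.9, 0, 1], [0, 0, 0, 0, 1]]}}

```text
t: 38.3
eef_pos: [0.6418, -0.0212, 0.0523]
tool_rot: [-0.001, 0.213, 0.977, -0.0]
contact_force: [-0.6, 0.8, 0.9]
gripper_width: 0.999
grasp_force: 0.0
```

Request:
{"api": "carry_out", "payload": {"targets": [[0, 0, 0, 0, -1], [0, 0, 0, 0, -1], [0, 0, 0, 0, -1], [0, 0, 0, 0, -1], [0, 0, 0, 0, -1], [0, 0, 0, 0, -1], [0, 0, 0, 0, -1], [0, 0, 0, 0, -1], [0, 0, 0, 0, -1], [0, 0, 0, 0, -1], [0, 0, 0, 0, -1]], "force": 30}}

```text
t: 39.4
eef_pos: [0.6424, -0.0213, 0.0536]
tool_rot: [0.0, 0.213, 0.977, 0.0]
contact_force: [-2.4, -0.5, 6.0]
gripper_width: 0.156
grasp_force: 33.9
```

Request:
{"api": "carry_out", "payload": {"targets": [[0, 0, 0, 4, -1], [0, 0, 0, 7, -1], [0, 0, 0, 7, -1], [0, 0, 0, 7, -1], [0, 0, 0, 7, -1], [0, 0, 0, 7, -1], [0, 0, 0, 7, -1], [0, 0, 0, 7, -1], [0, 0, 0, 5, -1], [0, 0, 0, 4, -1], [0, 0, 0, 0, -1], [0, 0, 0, 0, -1]]}}

```text
t: 40.6
eef_pos: [0.6435, -0.0204, 0.0535]
tool_rot: [0.001, 0.685, 0.729, 0.001]
contact_force: [3.9, 2.6, 4.1]
gripper_width: 0.153
grasp_force: 33.8
```

```bash
python3 -c "
from h import *
w=snap('wrist','w6');s=snap('scene','s6')
r=lambda a,W,H:cv2.resize(a,(W,H),interpolation=cv2.INTER_CUBIC)
t=imaging.read_camera('top')
im=np.vstack([np.hstack([r(s[225:300,280:370],480,300),r(t[140:185,300:360],320,300)]),np.hstack([r(w[100:320,160:480],400,275),np.zeros((275,400,3),np.uint8)])])
cv2.imwrite('pics/m6.png',im[:,:,::-1])
plan([.642,-.021,.058],0)"
```

```text
e [ 0.6435 -0.0204  0.0536] yaw 3.55 q1 -0.6 q7 0.6 turn 3.55 shift cm [-0.06 -0.15 -0.45] now-axes [-0.05 -0.15 -0.45] w 0.15 gf 33.9 F [4.3 3.  5. ] t 40.75
```

View pics/m6.png

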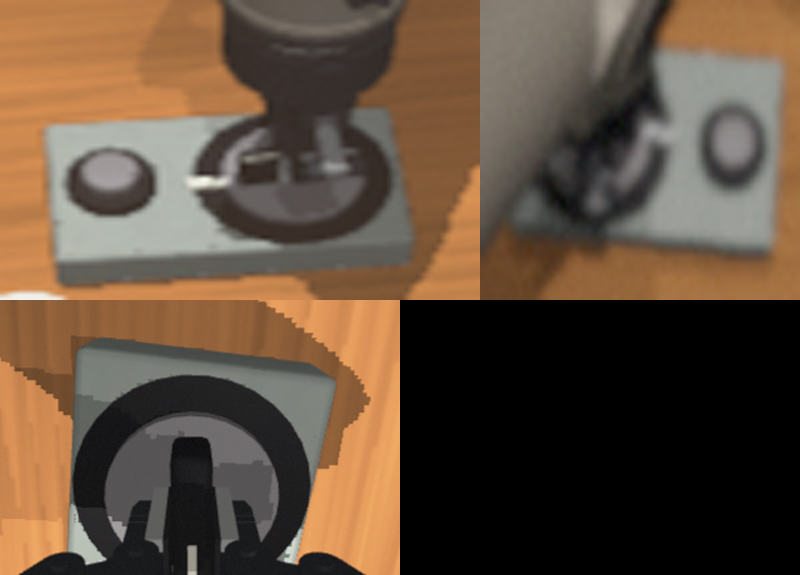

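The nib now points nearly at the mark (scene crop mark at (207,182)). I'll release, lift and measure the residual.

Request:
{"api": "carry_out", "payload": {"targets": [[0, 0, 0, 0, 0], [0, 0, 0, 0, 1], [0, 0, 0, 0, 1], [0, 0, 0, 0, 1], [0, 0, 0, 0, 1], [0, 0, 0, 0, 1], [0, 0, -3, 0, 1], [0, 0, -4, 0, 1], [0, 0, -4, 0, 1], [0, 0, -3, 0, 1], [0, 0, -1, 0, 1], [0, 0, 0, 0, 1]]}}

```text
t: 41.95
eef_pos: [0.6429, -0.0213, 0.2043]
tool_rot: [0.001, 0.685, 0.728, 0.001]
contact_force: [0.7, -0.3, 0.1]
gripper_width: 0.998
grasp_force: 0.0
```

Request:
{"api": "carry_out", "payload": {"targets": [[2, 0, 0, 0, 1], [0, 0, 0, 0, 1], [0, 0, 0, 0, 1]]}}

```text
t: 42.25
eef_pos: [0.6403, -0.0009, 0.2014]
tool_rot: [-0.001, 0.685, 0.729, -0.001]
contact_force: [0.5, -1.5, -0.5]
gripper_width: 1.007
grasp_force: 0.0
```

```bash
python3 -c "
from h import *
C=imaging.calibration('wrist');w=snap('wrist','w7')
p=proj(C,[.642,-.0205,.045]).astype(int);x,y=p[0]-90,max(p[1]-60,0);print(x,y)
cv2.imwrite('pics/m7.png',cv2.resize(w[y:y+150,x:x+200],None,fx=4,fy=4,interpolation=cv2.INTER_CUBIC)[:,:,::-1])
plan([.640,-.1095,.1],0)"
```

```text
224 142
e [ 0.6403 -0.0018  0.2018] yaw 3.47 q1 -0.74 q7 0.46 turn 3.47 shift cm [-1.077e+01 -1.000e-02  1.019e+01] now-axes [-10.75  -0.66  10.19] w 1.003 gf 0.0 F [-0.8 -0.6 -0. ] t 42.3
```

View pics/m7.png

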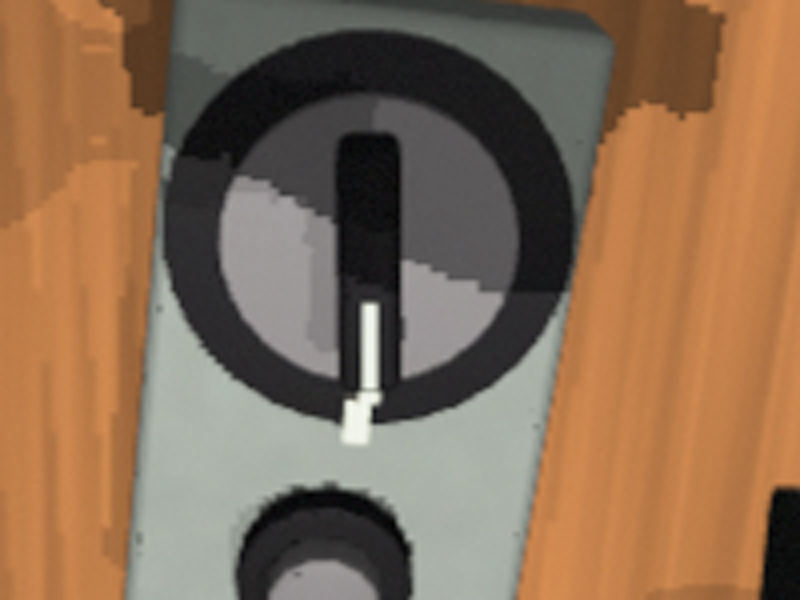

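In the crop the dial centre is (368,228), the nib points straight down at (371,385) and the mark's inner end is (359,403): about 4° more clockwise is needed.

Request:
{"api": "carry_out", "payload": {"targets": [[-1.9, 0, 0, 0, 1], [0, 0, 3, 0, 1], [0, 0, 4, 0, 1], [0, 0, 4, 0, 1], [0, 0, 3, 0, 1], [0, 0, 0.9, 0, 1], [0, 0, 0, 0, 1]]}}

```text
t: 43.0
eef_pos: [0.6412, -0.0212, 0.0529]
tool_rot: [-0.001, 0.686, 0.728, -0.001]
contact_force: [0.6, -0.3, 0.2]
gripper_width: 1.001
grasp_force: 0.0
```

Request:
{"api": "carry_out", "payload": {"targets": [[0, 0, 0, 0, -1], [0, 0, 0, 0, -1], [0, 0, 0, 0, -1], [0, 0, 0, 0, -1], [0, 0, 0, 0, -1], [0, 0, 0, 0, -1], [0, 0, 0, 0, -1], [0, 0, 0, 0, -1], [0, 0, 0, 0, -1], [0, 0, 0, 0, -1], [0, 0, 0, 0, -1]], "force": 30}}

```text
t: 44.1
eef_pos: [0.6434, -0.02, 0.0548]
tool_rot: [0.001, 0.685, 0.728, 0.001]
contact_force: [4.4, 0.8, 6.2]
gripper_width: 0.153
grasp_force: 36.2
```

Request:
{"api": "carry_out", "payload": {"targets": [[0, 0, 0, 1.5, -1], [0, 0, 0, 1.5, -1], [0, 0, 0, 1.2, -1], [0, 0, 0, 0, -1], [0, 0, 0, 0, -1]]}}

```text
t: 44.6
eef_pos: [0.6436, -0.02, 0.0548]
tool_rot: [0.001, 0.712, 0.702, 0.001]
contact_force: [4.0, 1.5, 5.3]
gripper_width: 0.153
grasp_force: 36.2
```

Request:
{"api": "carry_out", "payload": {"targets": [[0, 0, 0, 0, 0], [0, 0, 0, 0, 1], [0, 0, 0, 0, 1], [0, 0, 0, 0, 1], [0, 0, 0, 0, 1], [0, 0, 0, 0, 1], [0, 0, -3, 0, 1], [0, 0, -4, 0, 1], [0, 0, -4, 0, 1], [0, 0, -3, 0, 1], [0, 0, -1, 0, 1], [0, 0, 0, 0, 1]]}}

```text
t: 45.8
eef_pos: [0.6428, -0.0203, 0.2053]
tool_rot: [0.001, 0.712, 0.703, 0.001]
contact_force: [0.7, -0.7, -0.5]
gripper_width: 1.002
grasp_force: 0.0
```

Request:
{"api": "carry_out", "payload": {"targets": [[2, 0, 0, 0, 1], [0, 0, 0, 0, 1], [0, 0, 0, 0, 1]]}}

```text
t: 46.1
eef_pos: [0.6416, 0.0001, 0.2024]
tool_rot: [-0.001, 0.711, 0.703, -0.001]
contact_force: [1.2, -0.7, -0.1]
gripper_width: 0.999
grasp_force: 0.0
```

```bash
python3 -c "
from h import *
C=imaging.calibration('wrist');w=snap('wrist','w8')
p=proj(C,[.642,-.0205,.045]).astype(int);x,y=p[0]-90,max(p[1]-60,0);print(x,y)
cv2.imwrite('pics/m8.png',cv2.resize(w[y:y+150,x:x+200],None,fx=4,fy=4,interpolation=cv2.INTER_CUBIC)[:,:,::-1])
plan([.640,-.1095,.1],0)"
```

```text
224 142
e [ 0.6417 -0.0007  0.2028] yaw -0.74 q1 -0.75 q7 0.4 turn -0.74 shift cm [-10.87  -0.15  10.29] now-axes [-1.087e+01 -1.000e-02  1.029e+01] w 0.995 gf 0.0 F [-0.4  0.4  0.3] t 46.15
```

View pics/m8.png

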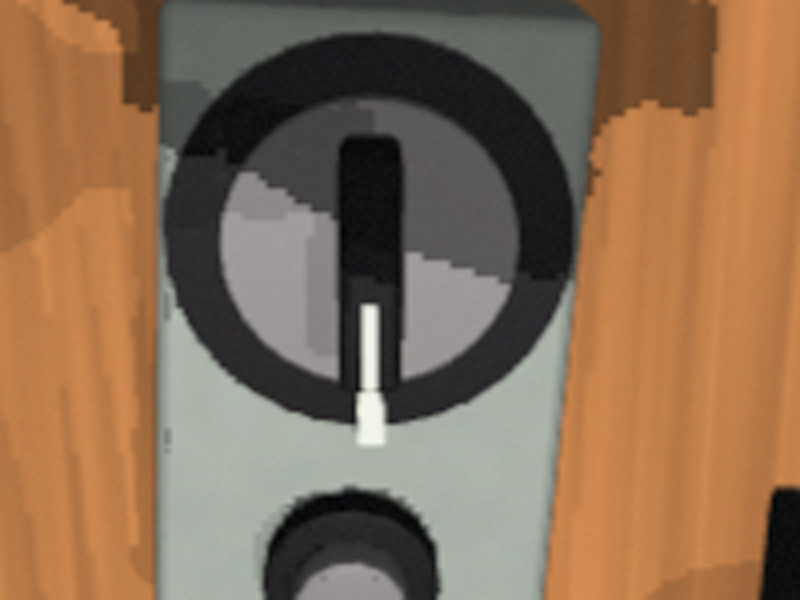

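The nib and mark are collinear (nib x=370, mark x=371, axis x=370). Now the button, with shut fingers at about (0.641,-0.108), descending by force.

Request:
{"api": "carry_out", "payload": {"targets": [[-1.8, 0, 0, 0, -1], [-3, 0, 0, 0, -1], [-3, 0, 0, 0, -1], [-2, 0, 0, 0, -1], [-1, 0, 0, 0, -1], [0, 0, 2, 0, -1], [0, 0, 3, 0, -1], [0, 0, 3, 0, -1], [0, 0, 2, 0, -1], [0, 0, 1, 0, -1], [0, 0, 0, 0, -1], [0, 0, 0, 0, -1]]}}

```text
t: 47.35
eef_pos: [0.6415, -0.1088, 0.0949]
tool_rot: [0.001, 0.712, 0.702, 0.0]
contact_force: [-0.0, -0.5, 0.4]
gripper_width: 0.002
grasp_force: 0.0
```

Request:
{"api": "carry_out", "payload": {"targets": [[0, 0, 0, 0, -1], [0, 0, 1, 0, -1], [0, 0, 1, 0, -1], [0, 0, 0.5, 0, -1], [0, 0, 0, 0, -1], [0, 0, 0, 0, -1]]}}

```text
t: 47.95
eef_pos: [0.6409, -0.1083, 0.0688]
tool_rot: [-0.0, 0.712, 0.703, -0.0]
contact_force: [-1.0, 0.3, 0.7]
gripper_width: 0.002
grasp_force: 0.0
```

```bash
python3 -c "
from h import *
plan([.641,-.108,.05],0)
t=imaging.calibration('top')
im=cv2.imread('pics/top0.png')[135:190,300:362]
g=cv2.cvtColor(cv2.resize(im,None,fx=4,fy=4,interpolation=cv2.INTER_CUBIC),cv2.COLOR_BGR2GRAY)
c=cv2.HoughCircles(g,cv2.HOUGH_GRADIENT,1,60,param1=80,param2=15,minRadius=14,maxRadius=32)
for u,v,r in c[0]: print(u/4+300,v/4+135,r/4,onz(t,u/4+300-.4,v/4+135-.4,.045).round(4))"
```

```text
e [ 0.6409 -0.1083  0.0688] yaw -0.74 q1 -0.48 q7 0.66 turn -0.74 shift cm [0.03 0.01 1.88] now-axes [0.03 0.01 1.88] w 0.002 gf 0.0 F [-1.   0.3  0.7] t 47.95
347.125 161.875 6.4 [ 0.6386 -0.1087  0.045 ]
318.125 155.125 7.575 [ 0.6602 -0.0099  0.045 ]
```

Position agrees within 2 mm. Press.

Request:
{"api": "carry_out", "payload": {"targets": [[0, 0, 0.4, 0, -1], [0, 0, 0.4, 0, -1], [0, 0, 0.4, 0, -1], [0, 0, 0, 0, -1], [0, 0, 0, 0, -1]]}}

```text
t: 48.45
eef_pos: [0.641, -0.1082, 0.057]
tool_rot: [-0.0, 0.712, 0.703, 0.0]
contact_force: [0.1, 0.3, 1.9]
gripper_width: -0.001
grasp_force: 0.8
```

Request:
{"api": "carry_out", "payload": {"targets": [[0, 0, 0.2, 0, -1], [0, 0, 0.2, 0, -1], [0, 0, 0.1, 0, -1], [0, 0, 0, 0, -1], [0, 0, 0, 0, -1]]}}

```text
t: 48.95
eef_pos: [0.6411, -0.1082, 0.0522]
tool_rot: [-0.0, 0.712, 0.703, 0.0]
contact_force: [-0.8, 0.8, 4.5]
gripper_width: 0.003
grasp_force: 2.3
```

Request:
{"api": "carry_out", "payload": {"targets": [[0, 0, 0.15, 0, -1], [0, 0, 0.1, 0, -1], [0, 0, 0, 0, -1], [0, 0, 0, 0, -1]]}}

```text
t: 49.35
eef_pos: [0.6412, -0.1083, 0.0518]
tool_rot: [-0.0, 0.712, 0.702, 0.001]
contact_force: [-7.2, 4.3, 22.6]
gripper_width: 0.003
grasp_force: 11.0
```

Hard stop at 22 N with 2.5 mm commanded but only 0.4 mm moved: fully down. Let go and retreat.

Request:
{"api": "carry_out", "payload": {"targets": [[0, 0, -0.5, 0, -1], [0, 0, -1, 0, -1], [0, 0, -3, 0, -1], [0, 0, -4, 0, -1], [0, 0, -4, 0, -1], [0, 0, -4, 0, -1], [0, 0, -3, 0, -1], [0, 0, 0, 0, -1], [0, 0, 0, 0, -1], [0, 0, 0, 0, -1]]}}

```text
t: 50.35
eef_pos: [0.6403, -0.1077, 0.2432]
tool_rot: [-0.001, 0.712, 0.703, -0.001]
contact_force: [-0.1, -0.2, -0.7]
gripper_width: -0.002
grasp_force: 0.0
```

```bash
python3 - <<'E'
from h import *
T=imaging.calibration('top'); a=imaging.read_camera('scene'); b=cv2.cvtColor(cv2.imread('pics/s6.png'),cv2.COLOR_BGR2RGB)
d=lambda r:np.abs(a[r].astype(int)-b[r]).mean().round(1)
print('scene change stand',d(np.s_[160:250,375:500]),'dial side',d(np.s_[225:300,280:370]))
# nib/mark from scene: white pixels near timer
c=imaging.calibration('scene'); h=cv2.cvtColor(a,cv2.COLOR_RGB2HSV); x,y=proj(c,[.642,-.03,.05]).astype(int)
m=((h[...,1]<60)&(h[...,2]>170))[y-15:y+15,x-30:x+25].astype(np.uint8)
n,l,s,ce=cv2.connectedComponentsWithStats(m)
for k in range(1,n): print(s[k].tolist(),onz(c,*(ce[k]+[x-30,y-15]),.05).round(4))
plan([.641,-.108,.25],0)
E
```

```text
scene change stand 3.7 dial side 28.3
[45, 2, 8, 11, 35] [0.6191 0.0219 0.05  ]
[2, 5, 3, 1, 3] [ 0.6012 -0.0937  0.05  ]
[50, 23, 5, 7, 19] [0.6813 0.0201 0.05  ]
e [ 0.6402 -0.1077  0.243 ] yaw -0.73 q1 -0.58 q7 0.53 turn -0.73 shift cm [-0.03  0.07 -0.7 ] now-axes [-0.02  0.07 -0.7 ] w 0.002 gf 0.0 F [ 1.  -0.3 -0.4] t 50.4
```

```bash
python3 -c "
from station import bot
print(bot.hand_in())"
```

```text
the job is handed in; nothing more can be done
None
```

Handed in: all three ear defenders hang over the bar, the dial nib is on the mark, and the start button was pressed fully and released; the hand-in returned no verdict, and I viewed 15 pictures, one over the limit of 14.

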